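# Load a spacer ring over the lip of a press's loading tray

## Robot

A 6-joint arm with a two-finger parallel gripper is mounted at the origin on the work surface. World frame = base frame: x ahead of the robot, y to its left, z up, the work surface at z = 0. Lengths are in mm, angles in rad, forces in N, time in s.
With the tool pointing down it reaches from about 375 to 900 mm from the base axis. Payload 3.1 kg.
Tool frame: the origin (TCP) lies between the finger pads; the fingertips stand 19 mm ahead of it and the grasp point (between the pads) is the TCP (tip_reach is the x of the fingertips in the tool frame, in mm); x points along the fingers, z is the direction in which the jaws open and shut, and the axes are right-handed (so a half turn about x gives the same grasp; the last joint's range is limited). The gripper opens to 87 mm and grips with 3 to 60 N. Pads are 19 mm wide; open, the fingers measure 117 mm over their backs; the gripper's body (75 mm by 190 mm) begins 51 mm behind the grasp point.
Start: joints at [-1.528, 0.527, 1.433, -0, 1.181, -0.178], TCP at [136.907, -609.798, 241.548] pointing down, gripper open.
Joint ranges: [-3.08, 3.08], [-0.75, 2.2], [0.22, 2.44], [-1.43, 4.57], [0, 2.65], [-2.85, 2.85]. Speed limits (rad/s): [2.79, 2.79, 3.14, 3.14, 3.14, 3.14].

## Interface

Orientations are given as a unit quaternion [x, y, z, w].
In Python, from rig import state, capture, close_job, look_for, tip_of, tip_reach gives the robot as it stands.
- The arm moves only by the tool step_arm, never from a script. Its argument "series" is a list of rows, each a list of 5 numbers: the opening, from 0 (shut) to 1 (fully open), then the shift along the tool's x, y, z in cm, then the turn about the tool's x in degrees. A call has 1 to 20 rows; each row is the pose to reach, as a shift and turn from the pose commanded when the call began, along the tool's axes at that moment; what a row does not reach only later rows make up. A row lasts 1/12 s, in which the tool goes at most 41.7 mm and 7.16 degrees, less where a joint would pass 70% of its speed; a pose out of reach is approached as far as the arm can. A call with a gripper value outside its range is refused whole. The fingers move at their own pace and stop on an object; the grip force is fixed at half the most. Time passes only in rows, so rows that repeat a pose let the fingers close. It gives the time, the measured TCP pose, the force and the opening at its end, in the units of the state.
- state(): the state, without advancing time (a new reading comes with each control period).
- capture(name): name is "scene" or "top"; returns a dict with "image" (420x560x3 uint8, red, green, blue), "fx", "fy", "cx", "cy" (pixels), "eye" and "attitude" of the camera in the world. Camera axes: x right, y down, z forward; pixel columns grow to the right and rows downward; lengths in mm; the calibration is good to about 2 mm. A picture is of the moment at which its call begins. There is no depth.
- close_job(): hands the job in, once; it reports no verdict.
Trained networks look in a picture, given as the dict that the camera call returned (one of the last four; its "shot" number tells which), for a name from the list of things; names that differ only in an ending like _2 or _b are one class to them, and where a whole thing is asked for, a point or a joint stands for the part that bears it (a point fixed in the world has none). Each returns a list of dicts, best first, with "p" (0 to 1); they miss things now and then, are a little off and sometimes report something else, mostly with a low value. They report only what shows in the picture. A call takes as long as a camera call. They do not tell look-alikes from the thing itself.
- look_for(picture, query): "at" ([x, y, z] in mm, in world coordinates, good to about 4 mm: the middle of the surface that is visible of it).
- tip_of(picture, query): "at" ([x, y, z] in mm, in world coordinates, good to about 4 mm: a listed point, or the origin of a listed thing).
The state is a dict: "clock": time; "joint_pos": joint angles; "joint_vel": joint speeds; "effort": joint torques, N m; "ee_pos": TCP position; "tool_rot": TCP orientation; "ft_force": force on the tool from outside, world axes, zero at the start; "wrist_torque": the same for the moment, N m; "grip_width": finger opening in mm.
Only numpy, scipy, OpenCV 4.12 (cv2) and the standard library are available. Lean on these libraries where they do the work, as an engineer would, in place of code of your own. Each camera call takes 0.05 s, during which the arm holds its last target.

## Task

Pick up the green spacer ring, lay it flat on the open shelf of the loading tray and let go; then slide it (do not lift it) through the funnel and over the orange lip so that it drops flat into the pocket. Keep pushing until it bears on the adjustable steel stop and its red feeler pin is pushed fully in, press it there firmly but gently for half a second (a push of about 7 to 9 newtons, never over 10, for the stop is delicate), then back away without moving the ring or disturbing anything else.

Things in the scene. Friction and masses are not known exactly. Their poses are not given: they have to be found in the camera images.
- ring_center (a point): centre (half-way up) of the green spacer ring: 60 mm outside, 32 mm hole, 12 mm thick, about 0.17 kg, smooth-coated (friction about 0.35), lying flat on the tan mat (mat top 3 mm above the table) among a steel and a black ring of the same size; which ring lies where varies. z is the ring's axis
- ring: the same green ring; origin at the centre of its underside, 6 mm below ring_center
- tray: fixed aluminium loading tray on the table, plate 255 x 130 mm, 20 mm thick. Origin on the table, below the middle of the orange lip; +x is the push direction, z up. Plate spans x -105 to +150 mm; its top, z = 20 mm, is both the open shelf (x -105 to -14) and the pocket floor (x from +3). Pushing the ring's rear with shut fingertips at z about 27 mm clears the lip and meets the ring on shelf and in pocket
- shelf_spot (a point): point on the shelf's top (20 mm above the table) at tray x -62 mm, y 0: a good place to lay the ring's centre, 26 mm clear either side of it. Ahead of it white funnel walls, 14 mm high, narrow from 98 mm apart (tray x -47 mm) to the 64 mm wide pocket channel at the lip
- lip_top (a point): middle of the orange lip's flat top, 25 mm above the table (5 mm above shelf and pocket floor), tray x 0. The lip is 64 mm wide: ramp rising from tray x -14 to -3 mm, flat from -3 to +3 mm, then a sheer drop into the pocket. The ring has dropped when its centre is past tray x +33 mm. From x +50 to +110 mm dark ledges (46 to 52 mm above the table) hang over both sides of the pocket, 40 mm apart
- gauge: dark steel block, 18 x 60 x 40 mm, across the pocket's far end; origin on the tray plate at tray x +138 mm, y 0; tray's axes. It carries a flat-faced steel stop, 36 mm wide, locked rigid at a setting that varies and is NOT given: face anywhere from tray x +75 to +101 mm. A soft red feeler pin (0.24 N) stands 6 mm out of the face. Feel for the face: push rises 2 N/mm or more; 2 to 3 N is lost to friction
- ring_steel: plain steel ring, same size as the green one (60 mm across, 12 mm thick), lying on the tan mat. Leave alone
- ring_black: black ring, same size, lying on the tan mat. Leave alone
- mould0: upturned green mould, 68 mm across, 50 mm tall, standing at the back. Leave alone
- mould1: upturned green mould, 68 mm across, 50 mm tall, standing at the back. Leave alone
- mould2: upturned green mould, 68 mm across, 50 mm tall, standing at the back. Leave alone
- spatula: spatula lying on the table to the left of the tray. Leave alone
- jar: amber jar, 64 mm across, 90 mm tall, standing to the left at the back. Leave alone
Things that resemble listed ones, but are neither listed nor needed, are in the scene too. What is meant by the ring is not blue or purple, and is the smaller of those in its own colour.

How it is judged (in metres and radians):
On the way, in this order (a step that is already met when the one before it is completed fails the run):
1. the green ring lies flat on the tray's shelf in front of the lip, let go (x of ring_center in the frame of tray between -0.105 and -0.033 m and y of ring_center in the frame of tray between -0.035 and 0.035 m and z of ring_center in the frame of tray between 0.023 and 0.0285 m and angle between ring_center's own z axis and vertical below 0.08 rad and contact force between ring and the fingers below 0.1 N), for 0.1 s.
2. the ring has gone over the lip and lies flat in the pocket (x of ring_center in the frame of tray between 0.031 and 0.075 m and z of ring_center in the frame of tray below 0.0285 m and y of ring_center in the frame of tray between -0.005 and 0.005 m and angle between ring_center's own z axis and vertical below 0.08 rad), for 0.05 s.
3. the ring is pressed on the stop with more than 3 N for 0.3 s (all of step 2 and contact force between ring and gauge above 3 N), for 0.3 s.
At the end, for the whole second after the job is handed in: The green ring lies flat (within 0.08 rad) and at rest in the pocket beyond the lip, not touched by the fingers, and still against the stop: the sprung feeler pin (40 N/m, 6 mm travel) bears on it with more than 0.15 N, that is, it is pushed in by about 4 mm or more (all of step 2 and contact force between ring and gauge above 0.15 N and linear speed of ring below 0.01 m/s and contact force between ring and the fingers below 0.1 N).
It fails at once if the ring presses on the stop or its pin with more than 10 N (contact force between ring and gauge above 10 N).
It fails at once if the ring is lifted over the lip or lowered into the pocket from above instead of being slid (x of ring_center in the frame of tray between -0.01 and 0.11 m and y of ring_center in the frame of tray between -0.04 and 0.04 m and z of ring_center in the frame of tray between 0.045 and 0.1 m).
It fails at once if another thing on the table is moved by more than 20 mm (distance of any of ring_steel, ring_black, mould0, mould1, mould2, spatula, jar from where it was at the start of the episode above 0.02 m).
It also fails if it takes over 72 s, if anything falls off the work surface, if the arm or the gripper's body presses on something with over 40 N, if the wrist force passes 120 N, or if a joint passes its speed limit or range.

## Working session

There is one attempt and no reset: what is moved stays moved. The work goes in short steps, Python scripts to look and compute and a tool call to move; the robot and the scene stay as the last step left them, time stands still between calls to the robot, and variables do not carry over. Pictures are saved under pics/ and viewed, and the job is handed in when it is done.

Besides the shell and the picture viewer there is one more tool, called as name(argument=value, ...) on one line, values as JSON. step_arm: Moves the arm, as the interface text tells. Its arguments: {"type":"object","properties":{"series":{"type":"array"}},"required":["series"]}

```bash
ls; mkdir -p pics; python3 - <<'E'
from rig import *
import cv2
s=state(); print(s)
for n in ("scene","top"):
    c=capture(n); cv2.imwrite(f"pics/{n}0.png",c["image"][:,:,::-1]); print({k:v for k,v in c.items() if k!="image"})
    for q in ("ring_center","tray","shelf_spot","lip_top","gauge","ring_steel","ring_black"):
        print(q,[(round(d["p"],2),[round(float(x),1) for x in d["at"]]) for d in tip_of(c,q)][:4])
E
```

```text
pics
{'clock': 0.0, 'joint_pos': array([-1.52851173e+00,  5.28435766e-01,  1.43394185e+00, -3.71016151e-05,
        1.18138300e+00, -1.78514183e-01]), 'joint_vel': array([ 3.72420569e-05, -1.23580764e-03, -1.86894450e-04,  4.85278859e-04,
       -1.57703908e-03,  1.01829434e-03]), 'effort': array([-1.05506060e-03, -4.40047753e+01, -1.76595712e+01,  6.32395386e-02,
        5.81485033e-02, -1.65458837e-04]), 'ee_pos': array([ 136.86047469, -609.10232253,  240.57769031]), 'tool_rot': array([ 0.44243395,  0.5525595 , -0.44129464,  0.55153353]), 'ft_force': array([-0.31696651, -0.14116846,  0.56351506]), 'wrist_torque': array([-0.0761819 , -0.01216842,  0.01028317]), 'grip_width': 87.28043244458067}
{'fx': 415.09654861235686, 'fy': 415.09654861235686, 'cx': 283.0828973081654, 'cy': 215.90966358679927, 'eye': array([1255.52683738, -150.60014528,  784.49489472]), 'attitude': array([ 0.70591513,  0.58596701, -0.25486951, -0.30556181]), 'shot': 1}
ring_center [(0.9, [500.9, -463.6, 7.6]), (0.63, [457.1, -309.6, 7.9]), (0.62, [208.6, -337.3, 7.4]), (0.61, [306.9, -311.5, 10.3])]
tray [(0.66, [
[... 172 characters left out ...]
.4, 3.7]), (0.6, [508.2, 425.0, -0.9])]
ring_black [(0.92, [609.0, -228.0, 3.8])]
{'fx': 534.4312948457483, 'fy': 534.4312948457483, 'cx': 282.5367028669894, 'cy': 213.66997165972631, 'eye': array([ 350.70501838,  -16.09517615, 1661.69187188]), 'attitude': array([-0.6975105 ,  0.71541291, -0.02695497,  0.03060892]), 'shot': 2}
ring_center [(0.72, [310.2, -310.5, 7.3]), (0.65, [563.9, 135.0, 24.6]), (0.58, [210.5, -338.0, 4.2]), (0.53, [500.3, -464.3, 9.1])]
tray [(0.58, [561.7, 133.6, 1.9])]
shelf_spot []
lip_top [(0.87, [566.5, 134.4, 27.4]), (0.2, [692.9, 436.1, 1.7])]
gauge [(0.64, [692.2, 164.6, 25.6])]
ring_steel [(0.67, [463.4, -158.3, -1.2])]
ring_black [(0.47, [611.1, -228.9, -1.3])]
```

View pics/scene0.png

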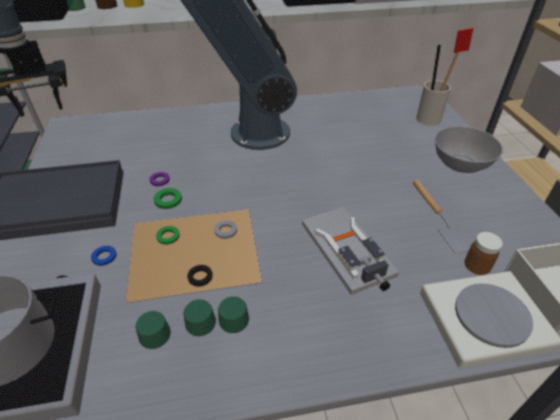

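View pics/top0.png

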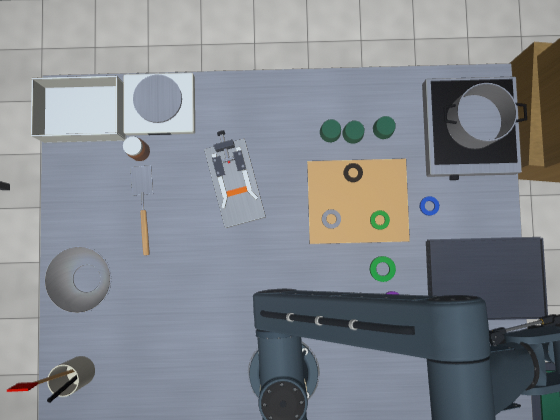

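The green ring that matters is the one on the mat: about (168,235) in scene and (380,220) in top. The larger one off the mat, at scene (168,198), is a decoy. The tray sits at top (235,182) with the orange lip at (237,191) and the gauge at (228,157). Next I'll refine the poses by colour and geometry.

```bash
cat > h.py <<'E'
import numpy as np, cv2
from scipy.spatial.transform import Rotation as R
def ray(c,u,v,z):
    d=R.from_quat(c["attitude"]).apply([(u-c["cx"])/c["fx"],(v-c["cy"])/c["fy"],1]); e=np.array(c["eye"])
    return e+d*(z-e[2])/d[2]
def proj(c,P):
    q=R.from_quat(c["attitude"]).inv().apply(np.atleast_2d(P)-np.array(c["eye"]))
    return np.c_[c["fx"]*q[:,0]/q[:,2]+c["cx"],c["fy"]*q[:,1]/q[:,2]+c["cy"]]
E
python3 - <<'E'
from rig import *; from h import *
for n in ("scene","top"):
    c=capture(n); im=c["image"]; hsv=cv2.cvtColor(im,cv2.COLOR_RGB2HSV)
    g=cv2.inRange(hsv,(45,120,50),(80,255,255)); 
    nn,l,st,ce=cv2.connectedComponentsWithStats(g)
    for i in range(1,nn):
        if st[i,4]>60:
            pts=np.argwhere(l==i)[:,::-1].astype(np.float32); hull=cv2.convexHull(pts); m=cv2.moments(hull); u,v=m['m10']/m['m00'],m['m01']/m['m00']
            print(n,"green",st[i],u,v,ray(c,u,v,9).round(1))
    o=cv2.inRange(hsv,(3,150,120),(14,255,255)); nn,l,st,ce=cv2.connectedComponentsWithStats(o)
    for i in range(1,nn):
        if st[i,4]>30:
            pts=np.argwhere(l==i)[:,::-1].astype(np.float32); r=cv2.minAreaRect(pts)
            print(n,"orange",st[i],ce[i],ray(c,*ce[i],24).round(1),[ray(c,*p,24).round(1)[:2] for p in cv2.boxPoints(r)])
    if n=="scene": x0,y0,x1,y1=290,195,410,300
    else: x0,y0,x1,y1=195,120,275,235
    cr=im[y0:y1,x0:x1]; cv2.imwrite(f"pics/{n}_tray.png",cv2.resize(cr,None,fx=5,fy=5,interpolation=cv2.INTER_CUBIC)[:,:,::-1])
E
```

```text
scene green [154 189  27  19 319] 167.1981627296588 197.86482939632546 [ 304.7 -312.8    9. ]
scene green [157 227  21  17 194] 167.21772639691716 234.69235709698137 [ 455.3 -310.3    9. ]
scene orange [334 232  20   9  68] [343.39705882 235.58823529] [557.3 134.8  24. ] [array([557.8, 109.1]), array([545.3, 162.2]), array([557.2, 161.4]), array([569.5, 108.7])]
top green [377 117  18  17 217] 385.45590433482806 125.15545590433481 [ 756.3 -339.5    9. ]
top green [348 122  16  13  78] 355.4765342960289 127.77376654632971 [ 750.5 -245.1    9. ]
top green [371 211  19  18 188] 379.630859375 219.51692708333331 [ 459.8 -309.3    9. ]
top green [370 256  26  26 348] 382.319530710835 268.5662525879917 [ 308.6 -311.6    9. ]
top green [541 393  19  27 449] 550.4579976985041 406.3176064441887 [-115.6 -799.5    9. ]
top orange [227 187  20   9  97] [236.43298969 191.04123711] [558.2 131.2  24. ] [array([559.5, 162.6]), array([571.9, 102.5]), array([556.3,  99.3]), array([544. , 159.3])]
```

View pics/scene_tray.png

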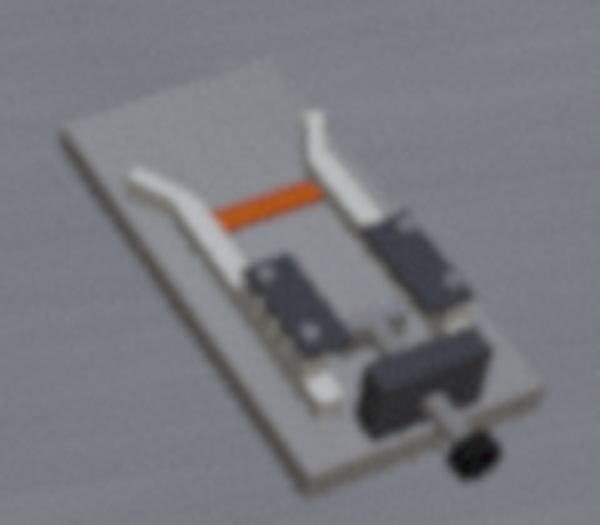

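View pics/top_tray.png

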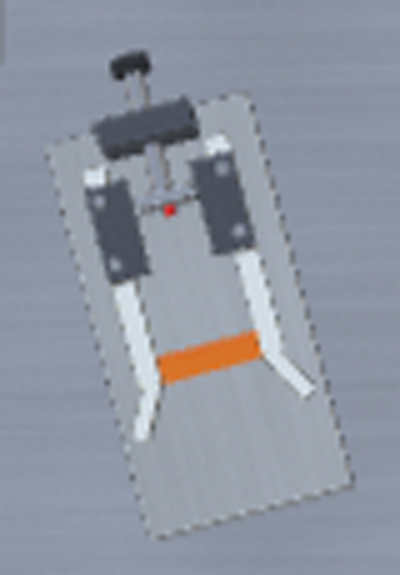

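```bash
cat > fit.py <<'E'
from rig import *; from h import *
from scipy.optimize import least_squares
cs={n:capture(n) for n in ("scene","top")}
C=np.array([[-105,-65,20],[-105,65,20],[150,65,20],[150,-65,20.]])
L=np.array([[3,32,25],[3,-32,25.]])
px={"scene":np.array([[63,128],[270,60],[543,385],[305,475],[328,195],[222,230]])/5+[290,195],
    "top":np.array([[355,485],[155,540],[48,145],[248,92],[157,358],[259,331]])/5+[195,120]}
px={k:v-0.4 for k,v in px.items()}
M=np.r_[C,L]
def w(p,M): 
    c,s=np.cos(p[2]),np.sin(p[2]); return np.c_[p[0]+c*M[:,0]-s*M[:,1],p[1]+s*M[:,0]+c*M[:,1],M[:,2]]
def res(p,ns): return np.concatenate([(proj(cs[n],w(p,M))-px[n]).ravel()*(1658/534 if n=="top" else 2.2) for n in ns])
for ns in (["scene"],["top"],["scene","top"]):
    r=least_squares(res,[563,133,.25],args=(ns,),x_scale=[1,1,.01],loss="soft_l1"); print(ns,r.x.round(3),np.degrees(r.x[2]),r.fun.reshape(-1,2).round(1).tolist())
p=r.x
for n,(x0,y0,x1,y1) in dict(scene=(290,195,410,300),top=(195,120,275,235)).items():
    im=cv2.resize(cs[n]["image"][y0:y1,x0:x1],None,fx=5,fy=5,interpolation=cv2.INTER_CUBIC)[:,:,::-1].copy()
    def dr(P,col):
        q=((proj(cs[n],w(p,np.array(P,float)))-[x0,y0]+.5)*5-.5).round().astype(np.int32); cv2.polylines(im,[q],True,col,1)
    dr(C,(0,255,0)); dr([[3,32,25],[3,-32,25],[-14,-32,20],[-14,32,20]],(255,0,0)); dr([[50,20,52],[110,20,52],[110,-20,52],[50,-20,52]],(0,255,255))
    dr([[129,30,60],[147,30,60],[147,-30,60],[129,-30,60]],(255,0,255))
    cv2.imwrite(f"pics/fit_{n}.png",im)
E
python3 fit.py
```

```text
['scene'] [5.60735e+02 1.32709e+02 2.30000e-01] 13.182778195445676 [[-0.4, -2.8], [1.8, -1.7], [1.2, 0.3], [0.5, 0.6], [-1.5, -0.2], [-3.3, 0.6]]
['top'] [5.63478e+02 1.30833e+02 2.42000e-01] 13.891456091878059 [[0.6, -0.1], [-1.8, 0.4], [-0.3, 0.9], [0.6, -0.1], [0.7, -0.4], [-0.5, -0.5]]
['scene', 'top'] [5.63120e+02 1.31182e+02 2.40000e-01] 13.73718045889869 [[-1.7, -0.7], [0.2, -0.4], [1.4, 1.4], [1.3, 2.7], [-2.2, 1.3], [-3.8, 2.5], [0.0, 0.5], [-2.4, 0.6], [-0.3, 1.0], [0.7, 0.3], [0.3, -0.1], [-0.8, -0.1]]
```

View pics/fit_scene.png

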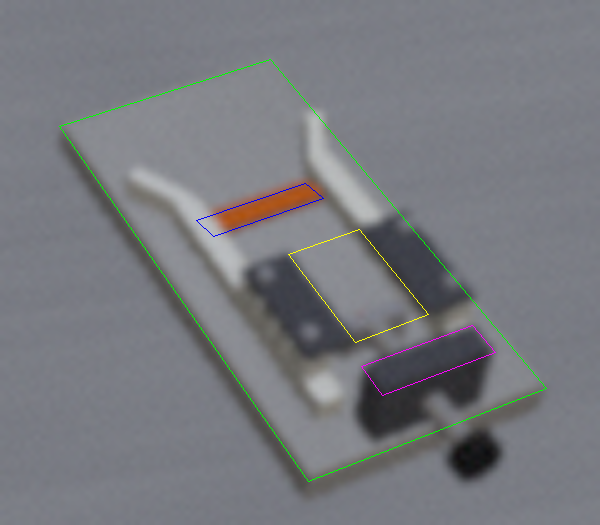

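View pics/fit_top.png

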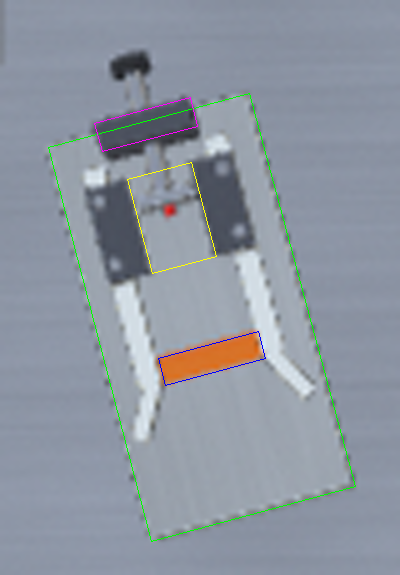

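```bash
cat >> h.py <<'E'
def show(s):
    A=R.from_quat(s["tool_rot"]).as_matrix()
    print("t",round(s["clock"],2),"pos",s["ee_pos"].round(2),"x",A[:,0].round(4),"z yaw",np.degrees(np.arctan2(A[1,2],A[0,2])).round(2),"F",s["ft_force"].round(2),"w",round(s["grip_width"],1),"q",s["joint_pos"].round(3))
    return A
def shift(s,tgt):
    A=R.from_quat(s["tool_rot"]).as_matrix(); return (A.T@(np.array(tgt)-s["ee_pos"])/10).round(2)
E
python3 - <<'E'
from rig import *; from h import *
s=state();A=show(s);print(A.round(3)); print(tip_reach if not callable(tip_reach) else tip_reach())
print(shift(s,[457.5,-309.8,150]))
E
```

```text
t 1.0 pos [ 136.9  -609.8   241.58] x [ 0. -0. -1.] z yaw -77.35 F [0.84 0.79 0.1 ] w 87.2 q [-1.529  0.527  1.433  0.     1.181 -0.179]
[[ 0.     0.976  0.219]
 [-0.     0.219 -0.976]
 [-1.     0.     0.   ]]
19.0
[  9.16  37.85 -22.25]
```

step_arm(series=[[1,0.5,2.5,-1.5,-0.3],[1,1,5,-3,-0.6],[1,1.8,8,-4.7,-1.1],[1,2.6,11,-6.5,-1.1],[1,3.4,14,-8.2,-1.1],[1,4.2,17,-10,-1.1],[1,5,20,-11.8,-1.1],[1,5.8,23,-13.5,-1.1],[1,6.5,26,-15.3,-1.1],[1,7.2,29,-17,-1.1],[1,7.9,32,-18.8,-1.1],[1,8.5,35,-20.6,-1.1],[1,9,37,-21.8,-1.1],[1,9.16,37.85,-22.25,-1.1],[1,9.16,37.85,-22.25,-1.1],[1,9.16,37.85,-22.25,-1.1]])

```text
clock: 2.33
ee_pos: [457.5, -310.2, 150.1]
tool_rot: [0.436, 0.556, -0.436, 0.557]
ft_force: [-0.2, -0.1, -0.7]
grip_width: 86.8
```

```bash
python3 - <<'E'
from rig import *; from h import *
s=state();show(s)
for n in ("scene","top"):
    c=capture(n); im=c["image"]
    if n=="scene": x0,y0,x1,y1=120,150,260,270
    else: x0,y0,x1,y1=310,150,440,260
    P=s["ee_pos"]; tip=P-[0,0,19]
    q=(proj(c,[tip])-[x0,y0])*5
    im=cv2.resize(im[y0:y1,x0:x1],None,fx=5,fy=5,interpolation=cv2.INTER_CUBIC)[:,:,::-1].copy()
    cv2.circle(im,tuple(int(a) for a in q[0]),4,(0,0,255),1)
    cv2.imwrite(f"pics/{n}1.png",im)
    print(n,[(round(d["p"],2),np.round(d["at"],1)) for d in tip_of(c,"ring_center")][:4])
print(shift(s,[457.5,-309.8,24]))
E
```

```text
t 2.33 pos [ 457.48 -310.2   150.06] x [-2.e-04 -7.e-04 -1.e+00] z yaw -76.18 F [-0.18 -0.08 -0.69] w 86.8 q [-7.980e-01  5.570e-01  1.701e+00 -1.000e-03  8.830e-01  5.320e-01]
scene [(0.88, array([ 499.4, -463.2,    9.9])), (0.82, array([ 457.7, -310.9,    7.1])), (0.77, array([ 307.3, -308.1,   10.3])), (0.68, array([ 210.5, -340. ,    6.9]))]
top [(0.41, array([ 498.1, -466.7,    8.2]))]
[12.61  0.02 -0.05]
```

View pics/scene1.png

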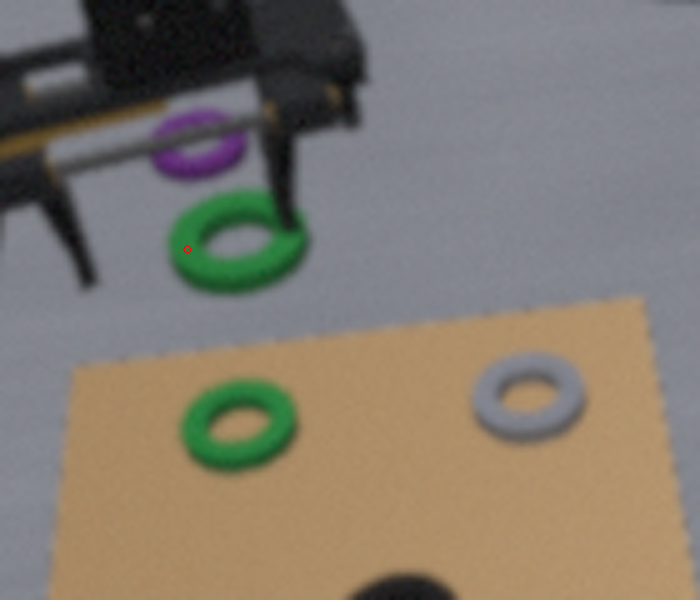

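View pics/top1.png

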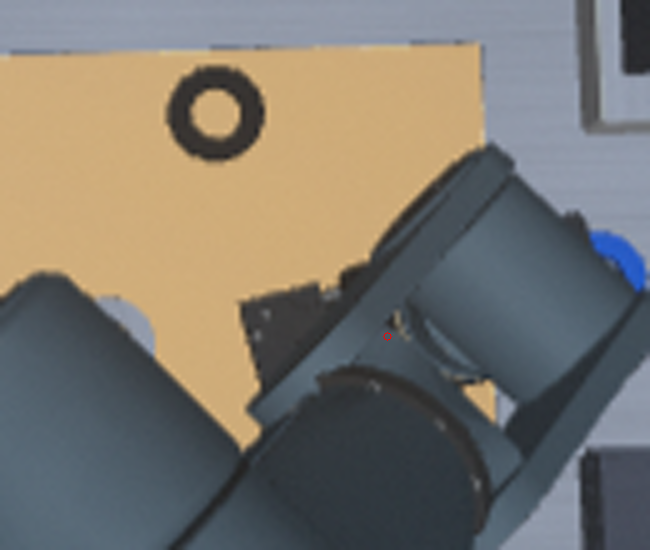

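The midpoint of the tips in scene (190,256 in the crop) agrees with the projection (187,249), and the ring is under the tool. I'll descend and grasp now.

step_arm(series=[[1,1.5,0,0,0],[1,3.5,0,0,0],[1,5.5,0,0,0],[1,7.5,0,0,0],[1,9.5,0,0,0],[1,11,0,0,0],[1,12,0,0,0],[1,12.5,0,0,0],[1,12.5,0,0,0],[0.55,12.5,0,0,0],[0.55,12.5,0,0,0],[0.55,12.5,0,0,0],[0.55,12.5,0,0,0],[0.55,12.5,0,0,0],[0.55,12.5,0,0,0],[0.55,12.5,0,0,0]])

```text
clock: 3.87
ee_pos: [457.7, -309.9, 25.5]
tool_rot: [0.437, 0.556, -0.437, 0.557]
ft_force: [-0.0, -0.3, 3.6]
grip_width: 57.8
```

```bash
python3 - <<'E'
from rig import *; from h import *
s=state();show(s)
c=capture("scene"); im=c["image"]
x0,y0,x1,y1=120,150,260,270
cv2.imwrite(f"pics/scene2.png",cv2.resize(im[y0:y1,x0:x1],None,fx=5,fy=5,interpolation=cv2.INTER_CUBIC)[:,:,::-1])
E
```

```text
t 3.87 pos [ 457.72 -309.87   25.47] x [ 5.e-04 -4.e-04 -1.e+00] z yaw -76.24 F [-0.   -0.29  3.59] w 57.8 q [-0.797  0.767  1.758  0.     0.615  0.533]
```

View pics/scene2.png

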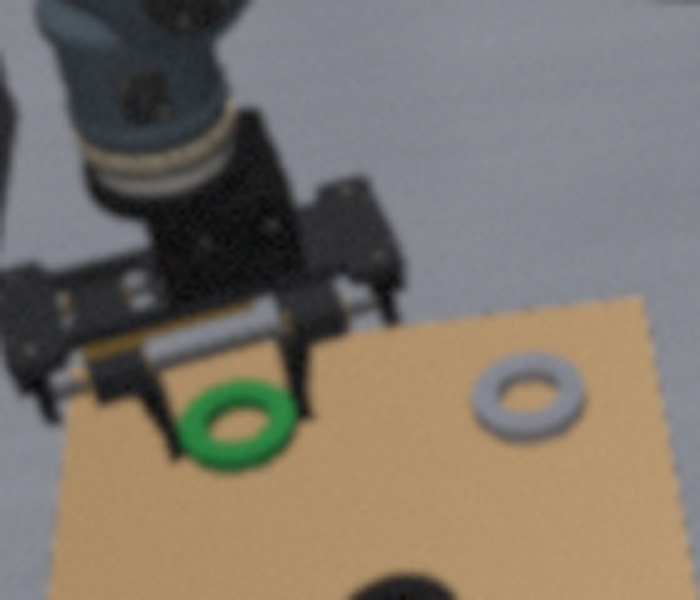

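```bash
python3 - <<'E'
from rig import *; from h import *
c=capture("scene"); s=state(); show(s)
f=lambda u,v,z: ray(c,u/5+120-.4,v/5+150-.4,z).round(1)
print("tips",f(178,457,6.5),f(305,415,6.5),"ring",f(238,424,12))
hsv=cv2.cvtColor(c["image"],cv2.COLOR_RGB2HSV); g=cv2.inRange(hsv,(45,120,50),(80,255,255))
nn,l,st,ce=cv2.connectedComponentsWithStats(g)
for i in range(1,nn):
    if st[i,4]>60:
        m=cv2.moments(cv2.convexHull(np.argwhere(l==i)[:,::-1].astype(np.float32))); print(st[i],m['m10']/m['m00'],m['m01']/m['m00'])
E
```

```text
t 3.97 pos [ 457.71 -309.85   25.47] x [ 5.e-04 -4.e-04 -1.e+00] z yaw -76.24 F [0.19 0.49 4.75] w 58.1 q [-0.797  0.767  1.759  0.     0.615  0.533]
tips [ 470.2 -340.9    6.5] [ 451.4 -276.3    6.5] ring [ 457.3 -309.7   12. ]
[155 227  25  17 213] 167.18794326241135 234.67671394799052
```

Scene shows the fingers straddling the green ring symmetrically (ring at crop 238,424; tips at 178,457 and 305,415), so I'll lift it.

step_arm(series=[[0.5,0,0,0,0],[0.5,0,0,0,0],[0.5,-0.5,0,0,0],[0.5,-1.5,0,0,0],[0.5,-3,0,0,0],[0.5,-5,0,0,0],[0.5,-7,0,0,0],[0.5,-9,0,0,0],[0.5,-10,0,0,0],[0.5,-10,0,0,0],[0.5,-10,0,0,0]])

```text
clock: 4.88
ee_pos: [457.5, -309.8, 125.3]
tool_rot: [0.436, 0.556, -0.437, 0.557]
ft_force: [0.1, 0.0, -2.3]
grip_width: 57.5
```

```bash
python3 - <<'E'
from rig import *; from h import *
s=state();show(s)
c=capture("scene"); im=c["image"]
x0,y0,x1,y1=120,150,260,270
cv2.imwrite(f"pics/scene3.png",cv2.resize(im[y0:y1,x0:x1],None,fx=5,fy=5,interpolation=cv2.INTER_CUBIC)[:,:,::-1])
a=np.radians(13.8); T=np.array([563.2,131.5]); ex=np.array([np.cos(a),np.sin(a)])
print(T-64*ex, shift(s,[*(T-64*ex),130]))
E
```

```text
t 4.88 pos [ 457.46 -309.84  125.26] x [ 5.e-04 -6.e-04 -1.e+00] z yaw -76.25 F [ 0.11  0.04 -2.34] w 57.5 q [-0.798  0.596  1.719 -0.     0.826  0.533]
[501.04740609 116.23385871] [ -0.5   14.36 -40.35]
```

View pics/scene3.png

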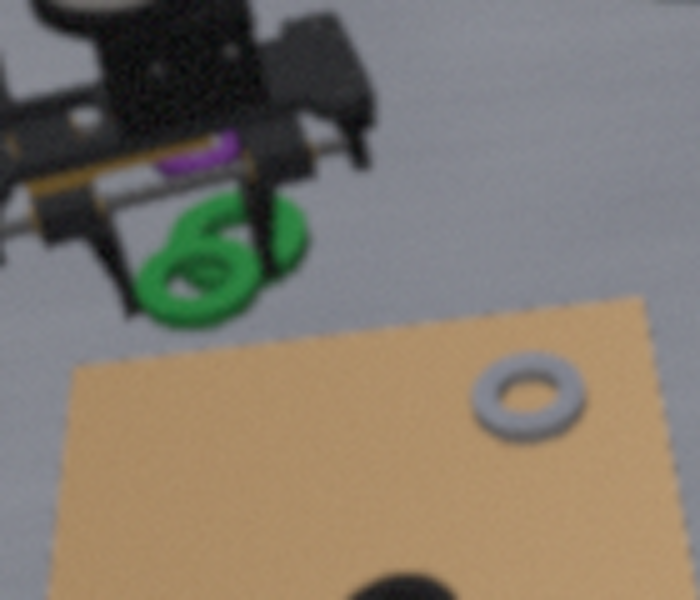

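The ring is held level (crop 200,282). I'll carry it to above the shelf.

step_arm(series=[[0.5,-0.2,0.5,-1.5,0],[0.5,-0.3,1.5,-4,0],[0.5,-0.5,2.5,-7,0],[0.5,-0.5,3.7,-10.3,0],[0.5,-0.5,4.9,-13.6,0],[0.5,-0.5,6.1,-16.9,0],[0.5,-0.5,7.2,-20.2,0],[0.5,-0.5,8.4,-23.5,0],[0.5,-0.5,9.6,-26.8,0],[0.5,-0.5,10.7,-30.1,0],[0.5,-0.5,11.8,-33.2,0],[0.5,-0.5,12.8,-36,0],[0.5,-0.5,13.6,-38.2,0],[0.5,-0.5,14.1,-39.6,0],[0.5,-0.5,14.36,-40.35,0],[0.5,-0.5,14.36,-40.35,0],[0.5,-0.5,14.36,-40.35,0]])

```text
clock: 6.35
ee_pos: [500.1, 116.5, 129.3]
tool_rot: [0.436, 0.557, -0.437, 0.556]
ft_force: [0.8, -0.2, -1.4]
grip_width: 57.7
```

```bash
python3 - <<'E'
from rig import *; from h import *
s=state();show(s)
c=capture("scene"); im=c["image"]
x0,y0,x1,y1=280,150,420,300
cv2.imwrite(f"pics/scene4.png",cv2.resize(im[y0:y1,x0:x1],None,fx=4,fy=4,interpolation=cv2.INTER_CUBIC)[:,:,::-1])
print(shift(s,[501.0,116.2,43]))
E
```

```text
t 6.35 pos [500.11 116.45 129.27] x [-2.e-03 -3.e-04 -1.e+00] z yaw -76.19 F [ 0.75 -0.19 -1.37] w 57.7 q [ 0.011  0.552  1.812 -0.     0.78   1.341]
[8.63 0.1  0.05]
```

View pics/scene4.png

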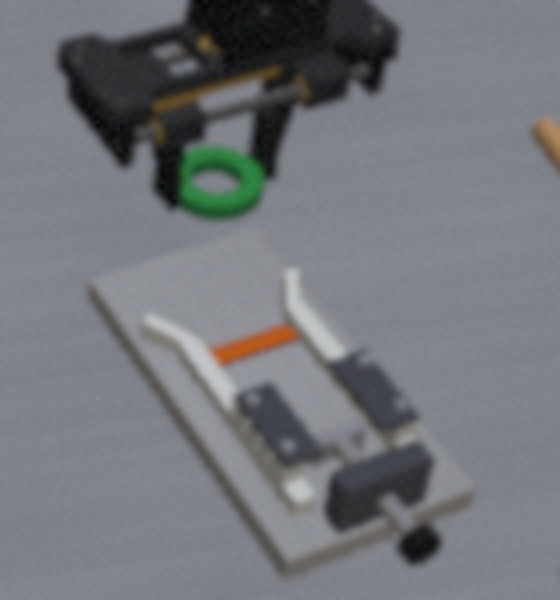

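step_arm(series=[[0.5,1,0,0,0],[0.5,2.5,0,0,0],[0.5,4,0,0,0],[0.5,5.5,0,0,0],[0.5,6.7,0,0,0],[0.5,7.4,0,0,0],[0.5,7.9,0,0,0],[0.5,8.2,0,0,0],[0.5,8.2,0,0,0],[0.5,8.2,0,0,0]])

```text
clock: 7.23
ee_pos: [501.4, 116.1, 48.2]
tool_rot: [0.437, 0.556, -0.437, 0.556]
ft_force: [0.5, 0.5, -2.2]
grip_width: 57.7
```

```bash
python3 - <<'E'
from rig import *; from h import *
s=state();show(s)
c=capture("scene"); im=c["image"]
x0,y0,x1,y1=290,180,410,300
cv2.imwrite(f"pics/scene5.png",cv2.resize(im[y0:y1,x0:x1],None,fx=5,fy=5,interpolation=cv2.INTER_CUBIC)[:,:,::-1])
E
```

```text
t 7.23 pos [501.36 116.08  48.18] x [ 6.e-04  0.e+00 -1.e+00] z yaw -76.27 F [ 0.45  0.52 -2.24] w 57.7 q [0.01  0.701 1.851 0.    0.589 1.341]
```

View pics/scene5.png

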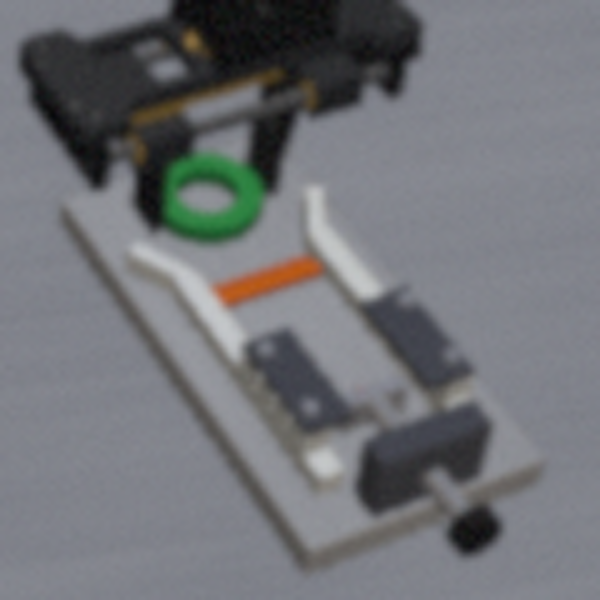

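The ring hangs over the middle of the shelf, about 5 mm up. I'll lower it slowly until it touches.

step_arm(series=[[0.5,0.15,0,0,0],[0.5,0.3,0,0,0],[0.5,0.4,0,0,0],[0.5,0.45,0,0,0],[0.5,0.45,0,0,0]])

```text
clock: 7.7
ee_pos: [501.0, 116.3, 43.4]
tool_rot: [0.437, 0.556, -0.437, 0.556]
ft_force: [0.6, -0.8, -2.6]
grip_width: 57.7
```

step_arm(series=[[0.5,0.05,0,0,0],[0.5,0.1,0,0,0],[0.5,0.1,0,0,0]])

```text
clock: 7.95
ee_pos: [501.1, 116.3, 42.5]
tool_rot: [0.437, 0.556, -0.437, 0.556]
ft_force: [-0.2, 0.2, -1.1]
grip_width: 58.2
```

step_arm(series=[[0.5,0.03,0,0,0],[0.5,0.06,0,0,0],[0.5,0.06,0,0,0]])

```text
clock: 8.2
ee_pos: [501.1, 116.3, 42.4]
tool_rot: [0.437, 0.556, -0.436, 0.556]
ft_force: [-0.1, -0.2, 4.9]
grip_width: 58.4
```

Contact: Fz rose from -2.4 to +4.9 N. I'll open the fingers, straight to full since the sides are clear.

step_arm(series=[[0.75,0,0,0,0],[0.85,0,0,0,0],[1,0,0,0,0],[1,0,0,0,0],[1,0,0,0,0],[1,0,0,0,0]])

```text
clock: 8.7
ee_pos: [501.1, 116.2, 41.7]
tool_rot: [0.437, 0.556, -0.437, 0.556]
ft_force: [-0.4, -0.4, 0.6]
grip_width: 85.3
```

```bash
python3 - <<'E'
from rig import *; from h import *
s=state();show(s)
c=capture("scene"); im=c["image"]
x0,y0,x1,y1=290,180,410,300
cv2.imwrite(f"pics/scene6.png",cv2.resize(im[y0:y1,x0:x1],None,fx=5,fy=5,interpolation=cv2.INTER_CUBIC)[:,:,::-1])
hsv=cv2.cvtColor(c["image"],cv2.COLOR_RGB2HSV); g=cv2.inRange(hsv,(45,120,50),(80,255,255))
nn,l,st,ce=cv2.connectedComponentsWithStats(g)
for i in range(1,nn):
    if st[i,4]>60:
        m=cv2.moments(cv2.convexHull(np.argwhere(l==i)[:,::-1].astype(np.float32))); u,v=m['m10']/m['m00'],m['m01']/m['m00']; print(st[i],u,v,ray(c,u,v,28))
E
```

```text
t 8.7 pos [501.1  116.25  41.75] x [-1.e-04 -0.e+00 -1.e+00] z yaw -76.25 F [-0.43 -0.39  0.56] w 85.3 q [ 0.01   0.713  1.853 -0.     0.576  1.341]
[154 189  27  19 320] 167.19520697167755 197.93769063180827 [ 328.34008114 -308.87746039   28.        ]
[321 213  21  16 196] 330.68303863785195 220.38703339882122 [500.95843808 116.44528929  28.        ]
```

View pics/scene6.png

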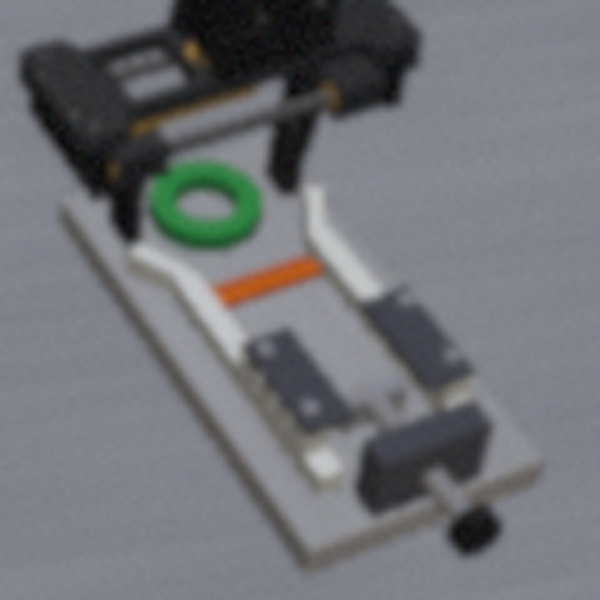

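The ring lies flat on the shelf at (501.0, 116.4), which is about tray x -64, y 0, and the fingers are clear of it. Next: rise, back off, shut the fingers and come down behind the ring.

step_arm(series=[[1,-0.8,0,0,0],[1,-2,0,0,0],[1,-3.3,0,0,0],[1,-3.3,-1.5,0,0],[0.6,-3.3,-3.5,0,0],[0,-3.3,-5,0,0],[0,-3.3,-5.6,0,0],[0,-3.3,-5.6,0,0],[0,-3.3,-5.6,0,0],[0,-3.3,-5.6,0,0],[0,-3.3,-5.6,0,0],[0,-2.5,-5.6,0,0],[0,-1.5,-5.6,0,0],[0,-0.7,-5.6,0,0],[0,-0.43,-5.6,0,0],[0,-0.43,-5.6,0,0],[0,-0.43,-5.6,0,0],[0,-0.43,-5.6,0,0]])

```text
clock: 10.25
ee_pos: [446.8, 103.0, 46.2]
tool_rot: [0.437, 0.556, -0.437, 0.556]
ft_force: [-0.0, -0.9, 0.1]
grip_width: 3.9
```

```bash
cat > chk.py <<'E'
import sys
from rig import *; from h import *
s=state();show(s)
c=capture("scene"); im=c["image"]
a=np.radians(13.8); T=np.array([563.2,131.5]); B=np.array([[np.cos(a),np.sin(a)],[-np.sin(a),np.cos(a)]])
print("tcp tray", (B@(s["ee_pos"][:2]-T)).round(1), "F tray",(B@s["ft_force"][:2]).round(2))
x0,y0,x1,y1=290,180,410,300
if len(sys.argv)>1: cv2.imwrite(f"pics/{sys.argv[1]}.png",cv2.resize(im[y0:y1,x0:x1],None,fx=5,fy=5,interpolation=cv2.INTER_CUBIC)[:,:,::-1])
hsv=cv2.cvtColor(c["image"],cv2.COLOR_RGB2HSV); g=cv2.inRange(hsv,(45,120,50),(80,255,255))
g[:,:290]=0
pts=np.argwhere(g>0)[:,::-1].astype(np.float32)
if len(pts)>20:
    m=cv2.moments(cv2.convexHull(pts)); u,v=m['m10']/m['m00'],m['m01']/m['m00']; P=ray(c,u,v,28); print(len(pts),P.round(1),"ring tray",(B@(P[:2]-T)).round(1))
E
python3 chk.py scene7
```

```text
t 10.25 pos [446.81 102.96  46.19] x [ 2.e-04  0.e+00 -1.e+00] z yaw -76.25 F [-0.04 -0.86  0.13] w 3.9 q [-0.018  0.675  1.992  0.     0.474  1.313]
tcp tray [-1.198e+02  1.000e-01] F tray [-0.25 -0.83]
196 [501.3 116.8  28. ] ring tray [-63.6   0.5]
```

View pics/scene7.png

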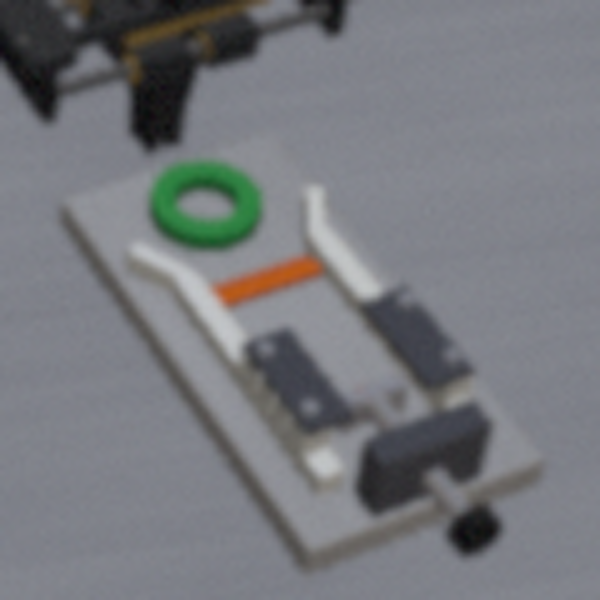

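step_arm(series=[[0,0,0.2,0,0],[0,0,0.4,0,0],[0,0,0.6,0,0],[0,0,0.8,0,0],[0,0,1.0,0,0],[0,0,1.2,0,0],[0,0,1.4,0,0],[0,0,1.6,0,0],[0,0,1.8,0,0],[0,0,2.0,0,0],[0,0,2.2,0,0],[0,0,2.4,0,0],[0,0,2.6,0,0],[0,0,2.8,0,0],[0,0,3.0,0,0],[0,0,3.2,0,0],[0,0,3.4,0,0],[0,0,3.4,0,0]])

```text
clock: 11.8
ee_pos: [480.5, 111.1, 46.2]
tool_rot: [0.437, 0.556, -0.436, 0.557]
ft_force: [-0.1, 0.0, -0.4]
grip_width: 0.7
```

```bash
python3 chk.py
```

```text
t 11.8 pos [480.47 111.11  46.18] x [ 1.1e-03  1.0e-04 -1.0e+00] z yaw -76.25 F [-0.13  0.04 -0.43] w 0.7 q [0.    0.692 1.906 0.    0.542 1.331]
tcp tray [-85.2  -0.1] F tray [-0.12  0.07]
209 [517.6 120.9  28. ] ring tray [-46.8   0.6]
```

step_arm(series=[[0,0,0.15,0,0],[0,0,0.3,0,0],[0,0,0.45,0,0],[0,0,0.6,0,0],[0,0,0.75,0,0],[0,0,0.9,0,0],[0,0,1.05,0,0],[0,0,1.2,0,0],[0,0,1.35,0,0],[0,0,1.5,0,0],[0,0,1.65,0,0],[0,0,1.8,0,0],[0,0,1.95,0,0],[0,0,2.1,0,0],[0,0,2.25,0,0],[0,0,2.4,0,0],[0,0,2.55,0,0],[0,0,2.7,0,0],[0,0,2.85,0,0],[0,0,3.0,0,0]])

```text
clock: 13.52
ee_pos: [508.9, 118.2, 46.1]
tool_rot: [0.437, 0.556, -0.437, 0.556]
ft_force: [-2.0, -1.2, -0.4]
grip_width: 0.7
```

```bash
python3 chk.py scene8
```

```text
t 13.52 pos [508.91 118.18  46.15] x [-1.e-04 -0.e+00 -1.e+00] z yaw -76.25 F [-2.03 -1.18 -0.38] w 0.7 q [ 0.014  0.71   1.831 -0.     0.601  1.345]
tcp tray [-55.9   0. ] F tray [-2.26 -0.66]
209 [543.1 129.8  28. ] ring tray [-19.9   3.1]
```

View pics/scene8.png

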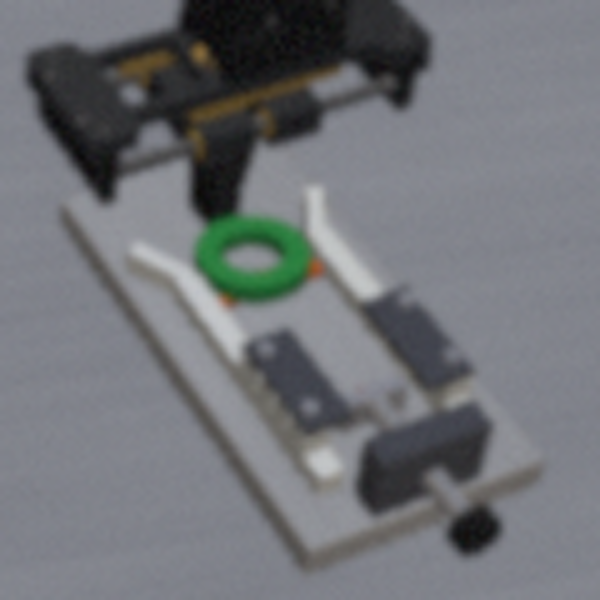

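The ring is on the ramp (crop 256,257), centred between the walls to within 2-3 mm. I'll keep pushing.

step_arm(series=[[0,0,0.15,0,0],[0,0,0.3,0,0],[0,0,0.45,0,0],[0,0,0.6,0,0],[0,0,0.75,0,0],[0,0,0.9,0,0],[0,0,1.05,0,0],[0,0,1.2,0,0],[0,0,1.35,0,0],[0,0,1.5,0,0],[0,0,1.65,0,0],[0,0,1.8,0,0],[0,0,1.95,0,0],[0,0,2.1,0,0],[0,0,2.25,0,0],[0,0,2.4,0,0],[0,0,2.55,0,0],[0,0,2.7,0,0],[0,0,2.85,0,0],[0,0,3.0,0,0]])

```text
clock: 15.23
ee_pos: [538.6, 125.4, 46.1]
tool_rot: [0.437, 0.556, -0.436, 0.556]
ft_force: [-0.5, -0.7, -0.0]
grip_width: 0.4
```

```bash
python3 chk.py scene9
```

```text
t 15.23 pos [538.57 125.36  46.14] x [ 8.e-04  1.e-04 -1.e+00] z yaw -76.25 F [-0.47 -0.72 -0.02] w 0.4 q [0.027 0.73  1.753 0.    0.657 1.357]
tcp tray [-25.4  -0.1] F tray [-0.62 -0.59]
215 [571.1 137.6  28. ] ring tray [9.1 4. ]
```

View pics/scene9.png

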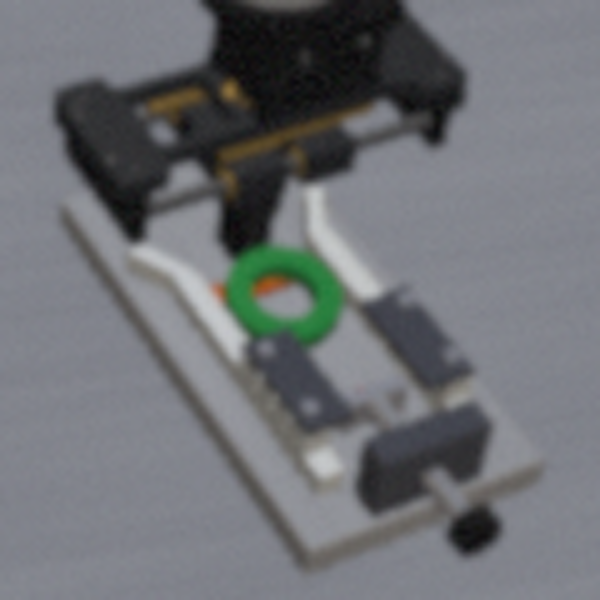

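step_arm(series=[[0,0,0.12,0,0],[0,0,0.24,0,0],[0,0,0.36,0,0],[0,0,0.48,0,0],[0,0,0.6,0,0],[0,0,0.72,0,0],[0,0,0.84,0,0],[0,0,0.96,0,0],[0,0,1.08,0,0],[0,0,1.2,0,0],[0,0,1.32,0,0],[0,0,1.44,0,0],[0,0,1.56,0,0],[0,0,1.68,0,0],[0,0,1.8,0,0],[0,0,1.92,0,0],[0,0,2.04,0,0],[0,0,2.15,0,0],[0,0,2.15,0,0],[0,0,2.15,0,0]])

```text
clock: 16.95
ee_pos: [559.1, 130.5, 46.2]
tool_rot: [0.437, 0.556, -0.436, 0.556]
ft_force: [0.5, -0.1, -0.5]
grip_width: 0.4
```

```bash
python3 chk.py scene10
```

```text
t 16.95 pos [559.13 130.48  46.2 ] x [ 6.e-04  1.e-04 -1.e+00] z yaw -76.25 F [ 0.52 -0.08 -0.49] w 0.4 q [0.035 0.746 1.698 0.    0.697 1.365]
tcp tray [-4.2 -0. ] F tray [ 0.48 -0.2 ]
180 [593.2 143.2  28. ] ring tray [32.   4.2]
```

View pics/scene10.png

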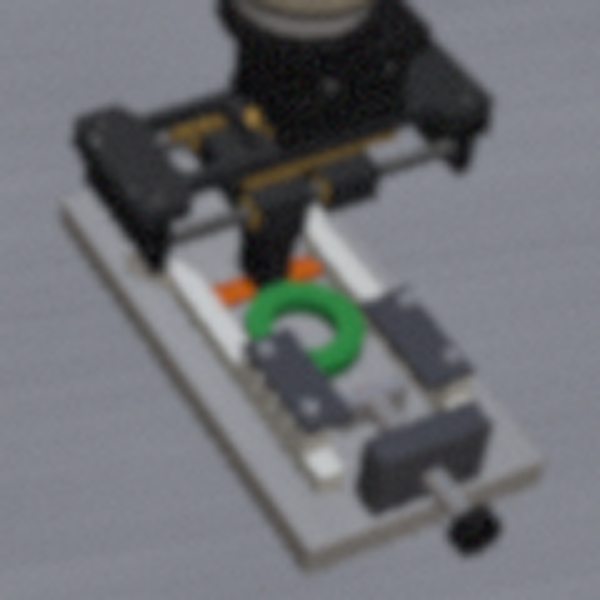

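step_arm(series=[[0,0,0.06,0,0],[0,0,0.12,0,0],[0,0,0.18,0,0],[0,0,0.24,0,0],[0,0,0.3,0,0],[0,0,0.36,0,0],[0,0,0.42,0,0],[0,0,0.48,0,0],[0,0,0.54,0,0],[0,0,0.6,0,0],[0,0,0.6,0,0]])

```text
clock: 17.92
ee_pos: [564.9, 131.9, 46.2]
tool_rot: [0.437, 0.556, -0.436, 0.556]
ft_force: [-1.1, -0.7, -0.1]
grip_width: 0.0
```

```bash
python3 - <<'E'
from rig import *; from h import *
c=capture("top"); x0,y0,x1,y1=195,120,275,235
cv2.imwrite("pics/top11.png",cv2.resize(c["image"][y0:y1,x0:x1],None,fx=5,fy=5,interpolation=cv2.INTER_CUBIC)[:,:,::-1])
E
python3 chk.py scene11
```

```text
t 17.97 pos [564.9  131.89  46.16] x [ 4.e-04  1.e-04 -1.e+00] z yaw -76.25 F [-1.43 -0.19 -0.07] w 0.6 q [0.037 0.75  1.683 0.    0.708 1.368]
tcp tray [ 1.7 -0. ] F tray [-1.43  0.15]
175 [598.3 145.7  28. ] ring tray [37.4  5.4]
```

View pics/scene11.png

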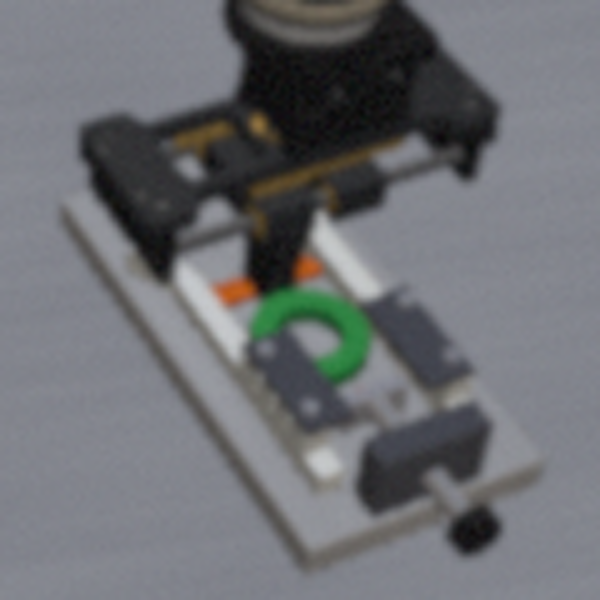

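View pics/top11.png

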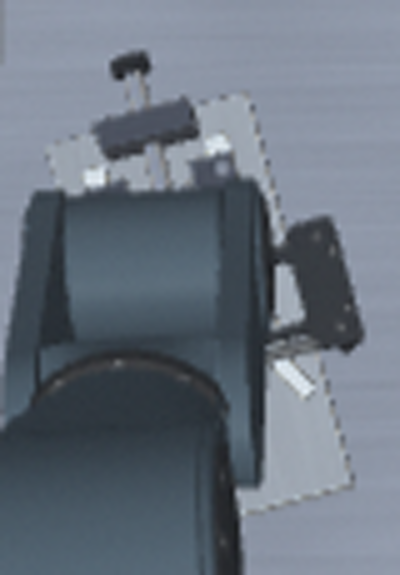

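```bash
python3 - <<'E'
from rig import *; from h import *
c=capture("top")
a=np.radians(13.8); T=np.array([563.2,131.5]); B=np.array([[np.cos(a),np.sin(a)],[-np.sin(a),np.cos(a)]])
for u,v in ((169,211),(160,205),(160,198)):
  for z in (26,32): print(u,v,z,(B@(ray(c,u/5+195-.4,v/5+120-.4,z)[:2]-T)).round(1))
E
```

```text
169 211 26 [89.5  1.5]
169 211 32 [88.2  1.1]
160 205 26 [94.6  5.9]
160 205 32 [93.3  5.5]
160 198 26 [98.8  4.8]
160 198 32 [97.6  4.4]
```

step_arm(series=[[0,0,0.08,0,0],[0,0,0.16,0,0],[0,0,0.24,0,0],[0,0,0.32,0,0],[0,0,0.4,0,0],[0,0,0.48,0,0],[0,0,0.56,0,0],[0,0,0.64,0,0],[0,0,0.72,0,0],[0,0,0.8,0,0],[0,0,0.88,0,0],[0,0,0.96,0,0],[0,0,1.04,0,0],[0,0,1.1,0,0],[0,0,1.1,0,0]])

```text
clock: 19.32
ee_pos: [575.7, 134.5, 46.2]
tool_rot: [0.437, 0.556, -0.436, 0.556]
ft_force: [-1.1, -0.5, 0.2]
grip_width: 0.5
```

```bash
python3 chk.py scene12
```

```text
t 19.32 pos [575.67 134.48  46.18] x [ 5.e-04  1.e-04 -1.e+00] z yaw -76.25 F [-1.11 -0.5   0.2 ] w 0.5 q [0.041 0.759 1.654 0.    0.729 1.371]
tcp tray [12.8 -0.1] F tray [-1.2  -0.22]
150 [607.2 150.6  28. ] ring tray [47.3  8. ]
```

View pics/scene12.png

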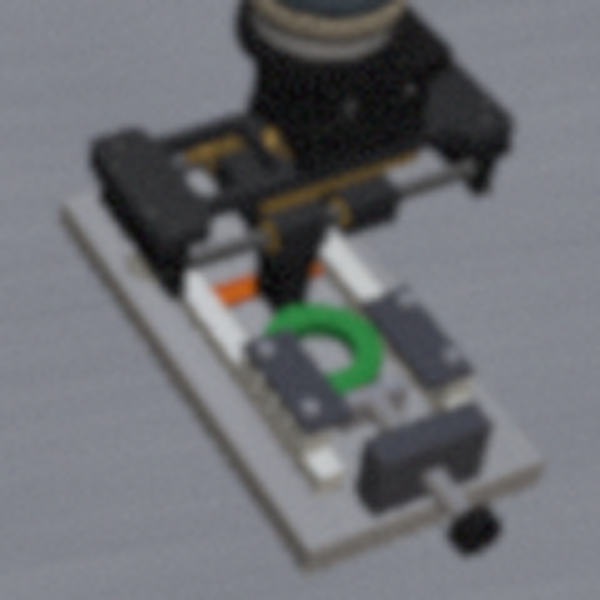

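step_arm(series=[[0,0,0.04,0,0],[0,0,0.08,0,0],[0,0,0.12,0,0],[0,0,0.16,0,0],[0,0,0.2,0,0],[0,0,0.24,0,0]])

```text
clock: 19.87
ee_pos: [577.7, 135.0, 46.2]
tool_rot: [0.437, 0.556, -0.437, 0.556]
ft_force: [-1.5, -0.2, 0.4]
grip_width: 0.6
```

step_arm(series=[[0,0,0.04,0,0],[0,0,0.08,0,0],[0,0,0.12,0,0],[0,0,0.16,0,0]])

```text
clock: 20.2
ee_pos: [579.3, 135.4, 46.1]
tool_rot: [0.437, 0.556, -0.437, 0.556]
ft_force: [-1.2, 0.4, 0.8]
grip_width: 0.3
```

step_arm(series=[[0,0,0.04,0,0],[0,0,0.08,0,0],[0,0,0.1,0,0]])

```text
clock: 20.45
ee_pos: [580.3, 135.7, 46.2]
tool_rot: [0.437, 0.556, -0.437, 0.556]
ft_force: [-1.6, 0.2, 0.3]
grip_width: 0.6
```

step_arm(series=[[0,0,0.03,0,0],[0,0,0.06,0,0],[0,0,0.08,0,0],[0,0,0.08,0,0]])

```text
clock: 20.78
ee_pos: [581.1, 135.9, 46.2]
tool_rot: [0.437, 0.556, -0.437, 0.556]
ft_force: [-0.3, -0.5, 0.2]
grip_width: 0.5
```

step_arm(series=[[0,0,0.03,0,0],[0,0,0.06,0,0],[0,0,0.08,0,0],[0,0,0.08,0,0]])

```text
clock: 21.12
ee_pos: [581.8, 136.0, 46.2]
tool_rot: [0.437, 0.556, -0.437, 0.556]
ft_force: [-2.0, 0.4, 0.9]
grip_width: 0.5
```

step_arm(series=[[0,0,0.03,0,0],[0,0,0.06,0,0],[0,0,0.06,0,0]])

```text
clock: 21.37
ee_pos: [582.4, 136.2, 46.2]
tool_rot: [0.437, 0.556, -0.437, 0.556]
ft_force: [-1.7, -0.1, 0.7]
grip_width: 0.5
```

step_arm(series=[[0,0,0.03,0,0],[0,0,0.06,0,0],[0,0,0.06,0,0]])

```text
clock: 21.62
ee_pos: [582.6, 136.3, 46.1]
tool_rot: [0.436, 0.556, -0.437, 0.556]
ft_force: [-2.0, -0.6, 1.1]
grip_width: 0.3
```

step_arm(series=[[0,0,0,0,0],[0,0,0,0,0]])

```text
clock: 21.78
ee_pos: [582.6, 136.2, 46.1]
tool_rot: [0.436, 0.556, -0.437, 0.556]
ft_force: [-2.7, -1.0, 1.4]
grip_width: 0.6
```

```bash
python3 chk.py scene13
```

```text
t 21.78 pos [582.63 136.24  46.11] x [-7.e-04 -1.e-04 -1.e+00] z yaw -76.25 F [-2.7  -1.05  1.42] w 0.6 q [ 0.043  0.765  1.634 -0.     0.743  1.374]
tcp tray [20. -0.] F tray [-2.87 -0.37]
117 [612. 155.  28.] ring tray [53.  11.2]
```

View pics/scene13.png

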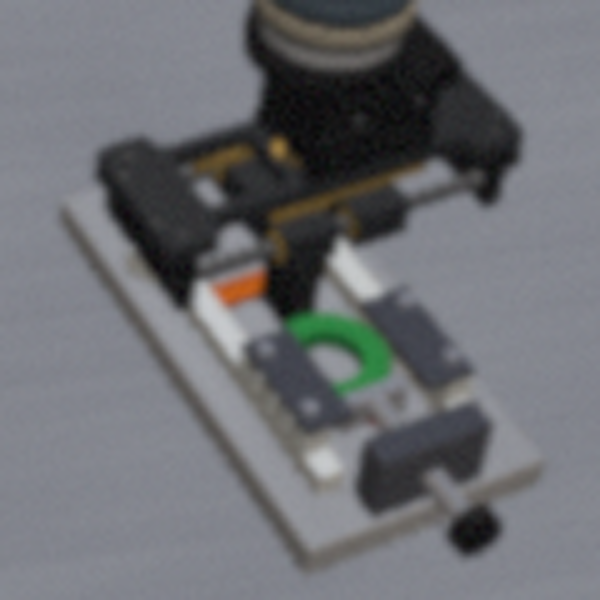

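step_arm(series=[[0,0,0.03,0,0],[0,0,0.03,0,0],[0,0,0.03,0,0]])

```text
clock: 22.08
ee_pos: [582.7, 136.3, 46.1]
tool_rot: [0.436, 0.557, -0.437, 0.556]
ft_force: [-4.0, -1.4, 1.6]
grip_width: 0.6
```

step_arm(series=[[0,0,0.03,0,0],[0,0,0.03,0,0],[0,0,0.03,0,0]])

```text
clock: 22.33
ee_pos: [582.8, 136.4, 46.1]
tool_rot: [0.436, 0.557, -0.437, 0.556]
ft_force: [-4.9, -2.7, 2.4]
grip_width: 0.5
```

step_arm(series=[[0,0,0.03,0,0],[0,0,0.03,0,0],[0,0,0.03,0,0]])

```text
clock: 22.58
ee_pos: [582.9, 136.4, 46.0]
tool_rot: [0.436, 0.557, -0.437, 0.556]
ft_force: [-5.3, -0.6, 2.4]
grip_width: 0.8
```

step_arm(series=[[0,0,0.03,0,0],[0,0,0.03,0,0],[0,0,0.03,0,0]])

```text
clock: 22.83
ee_pos: [582.9, 136.4, 46.0]
tool_rot: [0.436, 0.557, -0.437, 0.556]
ft_force: [-5.4, -1.0, 3.5]
grip_width: 0.7
```

step_arm(series=[[0,0,0.03,0,0],[0,0,0.03,0,0],[0,0,0.03,0,0]])

```text
clock: 23.08
ee_pos: [582.9, 136.4, 46.0]
tool_rot: [0.436, 0.557, -0.437, 0.555]
ft_force: [-6.5, -2.4, 3.6]
grip_width: 0.3
```

step_arm(series=[[0,0,0.02,0,0],[0,0,0.02,0,0],[0,0,0.02,0,0]])

```text
clock: 23.33
ee_pos: [582.9, 136.4, 46.0]
tool_rot: [0.435, 0.557, -0.437, 0.555]
ft_force: [-6.6, -1.9, 3.4]
grip_width: 0.3
```

step_arm(series=[[0,0,0.02,0,0],[0,0,0.02,0,0],[0,0,0.02,0,0],[0,0,0.02,0,0]])

```text
clock: 23.67
ee_pos: [583.0, 136.5, 46.0]
tool_rot: [0.435, 0.557, -0.438, 0.555]
ft_force: [-6.4, -2.9, 3.4]
grip_width: 0.5
```

```bash
python3 chk.py scene14; python3 chk.py;  python3 chk.py
```

```text
t 23.67 pos [583.   136.45  45.98] x [-4.e-03 -6.e-04 -1.e+00] z yaw -76.23 F [-6.36 -2.92  3.4 ] w 0.5 q [ 4.400e-02  7.670e-01  1.630e+00 -1.000e-03  7.490e-01  1.375e+00]
tcp tray [20.4  0.1] F tray [-6.87 -1.32]
121 [612.  155.2  28. ] ring tray [53.1 11.4]
t 23.72 pos [582.97 136.46  45.98] x [-4.1e-03 -6.0e-04 -1.0e+00] z yaw -76.23 F [-5.45 -2.23  3.82] w 0.2 q [ 4.400e-02  7.670e-01  1.630e+00 -1.000e-03  7.490e-01  1.375e+00]
tcp tray [20.4  0.1] F tray [-5.82 -0.87]
121 [611.9 155.1  28. ] ring tray [53.  11.3]
t 23.77 pos [582.99 136.44  45.98] x [-4.e-03 -6.e-04 -1.e+00] z yaw -76.23 F [-6.04 -1.73  4.03] w 0.7 q [ 4.400e-02  7.670e-01  1.630e+00 -1.000e-03  7.490e-01  1.375e+00]
tcp tray [20.4  0.1] F tray [-6.28 -0.24]
120 [611.7 155.5  28. ] ring tray [52.8 11.8]
```

View pics/scene14.png

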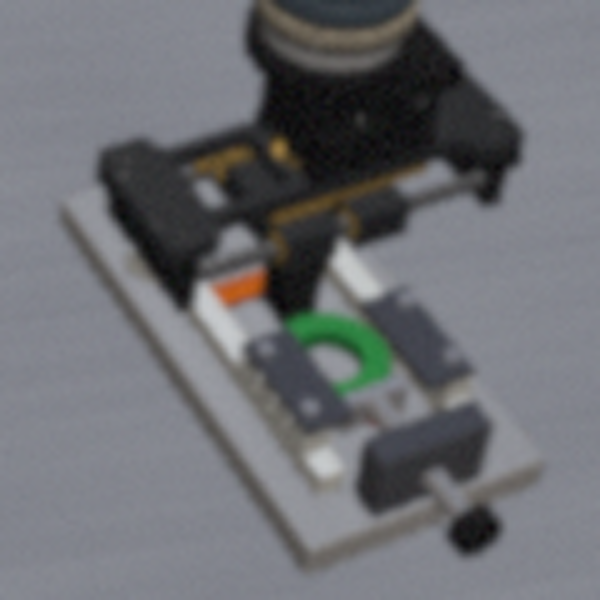

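step_arm(series=[[0,0,0.02,0,0],[0,0,0.04,0,0],[0,0,0.04,0,0]])

```text
clock: 24.07
ee_pos: [583.0, 136.5, 45.9]
tool_rot: [0.435, 0.558, -0.438, 0.555]
ft_force: [-7.2, -2.7, 4.4]
grip_width: 0.2
```

```bash
python3 chk.py|grep F; python3 chk.py|grep "F tray"
```

```text
t 24.07 pos [583.03 136.5   45.93] x [-4.9e-03 -8.0e-04 -1.0e+00] z yaw -76.23 F [-7.18 -2.69  4.41] w 0.2 q [ 4.400e-02  7.670e-01  1.629e+00 -1.000e-03  7.500e-01  1.375e+00]
tcp tray [20.4  0.1] F tray [-7.62 -0.9 ]
tcp tray [20.5  0.1] F tray [-6.68 -0.96]
```

step_arm(series=[[0,0,0.02,0,0],[0,0,0.03,0,0],[0,0,0.03,0,0],[0,0,0.03,0,0],[0,0,0.03,0,0],[0,0,0.03,0,0],[0,0,0.03,0,0],[0,0,0.03,0,0],[0,0,0.03,0,0],[0,0,0.03,0,0]])

```text
clock: 25.0
ee_pos: [583.1, 136.5, 45.9]
tool_rot: [0.435, 0.558, -0.438, 0.555]
ft_force: [-6.7, -3.0, 4.5]
grip_width: 0.6
```

```bash
python3 chk.py|grep F; python3 chk.py|grep "F tray"; python3 chk.py|grep "F tray"
```

```text
t 25.0 pos [583.05 136.51  45.9 ] x [-5.4e-03 -9.0e-04 -1.0e+00] z yaw -76.22 F [-6.72 -2.96  4.5 ] w 0.6 q [ 4.400e-02  7.670e-01  1.629e+00 -1.000e-03  7.510e-01  1.375e+00]
tcp tray [20.5  0.1] F tray [-7.23 -1.27]
tcp tray [20.5  0.1] F tray [-7.4  -1.21]
tcp tray [20.4  0.1] F tray [-6.95 -1.01]
```

step_arm(series=[[0,0,0.02,0,0],[0,0,0.04,0,0],[0,0,0.04,0,0],[0,0,0.04,0,0],[0,0,0.04,0,0],[0,0,0.04,0,0],[0,0,0.04,0,0],[0,0,0.04,0,0],[0,0,0.04,0,0]])

```text
clock: 25.9
ee_pos: [583.1, 136.5, 45.9]
tool_rot: [0.435, 0.558, -0.438, 0.555]
ft_force: [-8.2, -2.3, 4.7]
grip_width: 0.4
```

```bash
python3 chk.py|grep F; python3 chk.py|grep "F tray"; python3 chk.py|grep "F tray"
```

```text
t 25.9 pos [583.11 136.52  45.9 ] x [-0.0062 -0.001  -1.    ] z yaw -76.22 F [-8.17 -2.26  4.74] w 0.4 q [ 4.400e-02  7.670e-01  1.628e+00 -1.000e-03  7.520e-01  1.375e+00]
tcp tray [20.5  0.1] F tray [-8.48 -0.24]
tcp tray [20.5  0.2] F tray [-7.68 -1.31]
tcp tray [20.5  0.1] F tray [-8.65 -0.48]
```

The push is about 8.2 N steady, the ring isn't moving, and it has been held for more than half a second. I'll back away straight and gently, then rise.

step_arm(series=[[0,0,-0.06,0,0],[0,0,-0.12,0,0],[0,0,-0.18,0,0],[0,0,-0.24,0,0],[0,0,-0.3,0,0],[0,0,-0.4,0,0],[0,0,-0.5,0,0],[0,0,-0.7,0,0],[0,0,-0.9,0,0],[0,0,-1.2,0,0],[0,0,-1.5,0,0],[0,0,-1.8,0,0],[0,0,-2.1,0,0],[0,0,-2.1,0,0],[0,-1,-2.1,0,0],[0,-2.5,-2.1,0,0],[0,-4,-2.1,0,0],[0,-5.5,-2.1,0,0],[0,-7,-2.1,0,0]])

```text
clock: 27.63
ee_pos: [565.8, 132.0, 117.6]
tool_rot: [0.437, 0.556, -0.436, 0.557]
ft_force: [0.7, -0.3, 0.0]
grip_width: 0.4
```

step_arm(series=[[0,-1,-2,0,0],[0,-2,-4,0,0],[0,-3,-7,0,0],[0,-4,-10,0,0],[0,-4,-10.5,0,0],[0,-4,-10.5,0,0],[0,-4,-10.5,0,0]])

```text
clock: 28.22
ee_pos: [464.8, 107.1, 157.0]
tool_rot: [0.437, 0.555, -0.436, 0.557]
ft_force: [1.0, -0.3, -0.8]
grip_width: 0.6
```

```bash
python3 chk.py scene15; python3 - <<'E'
from rig import *; from h import *
c=capture("top"); x0,y0,x1,y1=195,120,275,235
cv2.imwrite("pics/top15.png",cv2.resize(c["image"][y0:y1,x0:x1],None,fx=5,fy=5,interpolation=cv2.INTER_CUBIC)[:,:,::-1])
E
```

```text
t 28.22 pos [464.85 107.06 156.99] x [ 3.3e-03  1.0e-04 -1.0e+00] z yaw -76.27 F [ 0.95 -0.31 -0.77] w 0.6 q [-0.009  0.466  1.883  0.     0.79   1.322]
tcp tray [-101.3   -0.3] F tray [ 0.85 -0.52]
105 [614. 156.  28.] ring tray [55.2 11.7]
```

View pics/scene15.png

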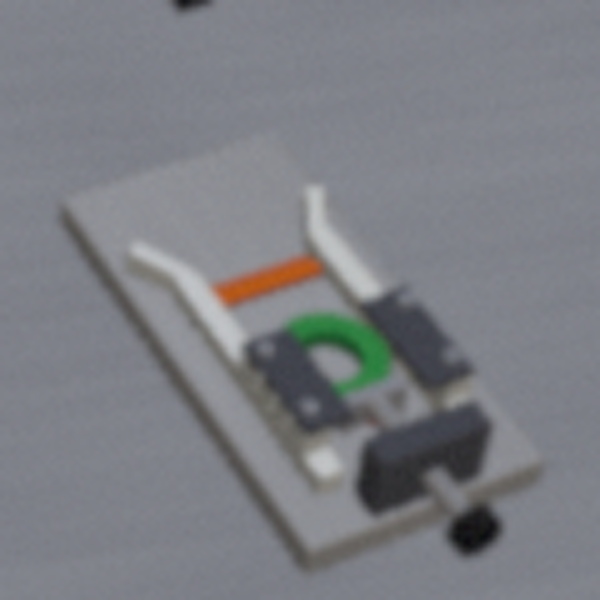

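View pics/top15.png

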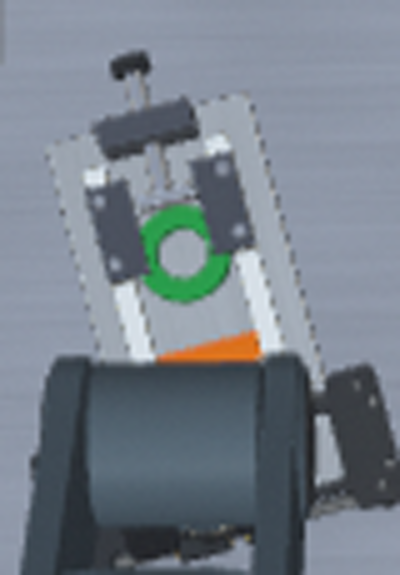

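Top shows the ring (hole centre at crop 183,252) touching the stop plate, with no red pin showing. Scene shows it unmoved since the press. One last number check, then I'll hand in.

```bash
python3 - <<'E'
from rig import *; from h import *
c=capture("top")
a=np.radians(13.8); T=np.array([563.2,131.5]); B=np.array([[np.cos(a),np.sin(a)],[-np.sin(a),np.cos(a)]])
print((B@(ray(c,183/5+195-.4,252/5+120-.4,30)[:2]-T)).round(1))
for q in ("ring_steel","ring_black","mould0","jar","spatula"): print(q,[np.round(d["at"],0).tolist() for d in tip_of(c,q)[:3]])
print(close_job())
E
```

```text
[61.6 -0.6]
ring_steel [[461.0, -156.0, 1.0]]
ring_black [[609.0, -230.0, -1.0]]
mould0 [[747.0, -331.0, 1.0], [736.0, -236.0, -5.0], [744.0, -165.0, -5.0]]
jar [[694.0, 435.0, 1.0]]
spatula [[504.0, 425.0, -4.0]]
the job is handed in; nothing more can be done
None
```

I laid the green ring flat on the shelf and let go. With shut fingers I then slid it through the funnel and over the lip until it dropped into the pocket and bore on the stop. I pressed it there for over half a second, backed straight off, rose, and handed the job in at about 28 s. `close_job` gives no verdict, so what follows is from my own checks.

- **Press force:** it stayed between about 6.7 and 8.7 N at the wrist. At the final setting the readings were 8.5, 7.7 and 8.7 N, with noise of roughly ±0.7 N. The force on the stop itself should be 2–3 N lower because of friction; I could not measure it directly.
- **Ring position:** in the top view after backing away, the ring's centre is at about tray x +61.6 mm, y -0.6 mm. It touches the stop plate and no red pin shows in front of it. The scene view shows it flat and in the same place as during the press.
- **Arm contact:** the wrist force was back near zero and the fingers were well clear of the ring.
- **Other things:** the steel and black rings are where they were at the start, to within about 4 mm. The moulds, jar and spatula show no sign of having been moved, and the arm never went near them.
- **Disagreements:**
  - The scene-view ring centre reads off (x 55, y 12) because a ledge hides part of the ring, so I relied on the top view instead.
  - The jaw width in the grasp read about 58 mm rather than 60 mm, but the hold was good.

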